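# Turn the preheater up four clicks

### The arm

A 6-joint arm with a two-finger parallel gripper is mounted at the origin on a cart in front of the work surface, level with it; the furniture and walls round the work are solid. World frame = base frame: x ahead of the robot, y to its left, z up, the work surface at z = 0. Lengths are in m, angles in rad, forces in N, time in s.
With the tool pointing down it reaches from about 0.35 to 0.775 m from the base axis. Payload 7.3 kg.
Tool frame: the origin (TCP) lies at the very end of the fingers, on their centre line; the grasp point (between the pads) lies 19 mm behind it; z points along the fingers, y is the line along which they close (so a half turn about z gives the same grasp; the last joint's range is limited). The gripper opens to 92 mm and grips with 3 to 60 N. Pads are 19 mm wide; open, the fingers measure 130 mm over their backs; the gripper's body (75 mm by 190 mm) begins 47 mm behind the grasp point.
Start: joints at [1.162, 0.342, 1.524, -0, 1.275, -0.146], TCP at [0.136, 0.507, 0.227] pointing down, gripper open.
Joint ranges: [-2.53, 2.53], [-0.77, 2.02], [0.04, 2.7], [-1, 4.14], [0.28, 2.66], [-3.11, 3.11]. Speed limits (rad/s): [2.57, 2.57, 3.14, 3.14, 3.14, 3.14].

### API

Orientations are given as [roll, pitch, yaw] about the fixed x, y, z axes, in that order (R = Rz(yaw) Ry(pitch) Rx(roll)).
In Python, from cell import robot gives the robot as it stands. The module is installed in compiled form; this text tells all that it offers.
- The arm moves only by the tool arm_command, never from a script. Its argument "moves" is a list of rows, each a list of 3 entries, a list of its own where there are three numbers: the shift along the tool's x, y, z in m, then the turn, a rotation vector about the tool's x, y, z in rad, then the finger opening in m, from 0 to 0.0918. In form: [[[dx, dy, dz], [ax, ay, az], claw], ...]. A call has exactly 5 rows; each row is the pose to reach, as a shift and turn from the pose commanded when the call began, along the tool's axes at that moment; what a row does not reach only later rows make up. A row lasts 1/10 s, in which the tool goes at most 50 mm and 8.59 degrees, less where a joint would pass 70% of its speed; a pose out of reach is approached as far as the arm can. A call with a gripper value outside its range is refused whole. The fingers move at their own pace and stop on an object; "squeeze" is the grip in N (left out, the last holds). Time passes only in rows, so rows that repeat a pose let the fingers close, or fill a call up. It gives the time, the measured TCP pose, the force, the opening and the grip force at its end, in the units of the state.
- robot.observe(): the state, without advancing time (a new reading comes with each control period).
- robot.read_camera(name): name is "scene" or "top" or "wrist"; returns the picture (480x640x3 uint8, red, green, blue); there is no depth.
- robot.camera_model(name): a dict with "fx", "fy", "cx", "cy" (pixels), "R" (3x3) and "t" (3): a world point X has camera coordinates R X + t. Camera axes: x right, y down, z forward; pixel columns grow to the right and rows downward; lengths in m; the calibration is good to about 2 mm. A picture is of the moment at which its call begins: read the wrist's pose just before it. camera_model takes no time and is no camera call; for the wrist camera it gives the pose at the moment of the call.
- robot.hand_in(): hands the job in; it is judged then, once.
The state is a dict: "time": time; "qpos": joint angles; "qvel": joint speeds; "joint_efforts": joint torques, N m; "tool_pos": TCP position; "tool_rot": TCP orientation; "contact_force": force on the tool from outside, world axes, zero at the start; "torque": the same for the moment, N m; "opening": finger opening in m; "grip_force": force on a finger pad.
Only numpy, scipy, OpenCV 4.12 (cv2) and the standard library are available. Lean on these libraries where they do the work, as an engineer would, in place of code of your own. Each camera call takes 0.05 s, during which the arm holds its last target. There are 200 camera calls.

### The job

Turn the blue preheater's thermostat up by exactly four clicks from where it stands: with a fingertip, gently push the dial's orange finger post round clockwise as seen from above, stop once the fourth click has dropped in (never letting it run on to a fifth or turning it back below where it stood), and take the hand away. Do not grip the post, and leave the circuit board on the hot plate, the green tin and the brush where they lie.

Things in the scene. Friction and masses are not known exactly. Their poses are not given: they have to be found in the camera images.
- preheater: Bench preheater, a flat blue case 110 (x) x 260 (y) x 41 mm high on the bench, too heavy to move. Origin: centre of its underside; +y runs along its length towards the dial, -x is its front, z up. Dark hot plate (top at 45 mm) centred 50 mm to -y of the origin; the dial's axis stands 82 mm to +y of it.
- dial_unit: Thermostat unit fixed on the preheater: black round bezel with twelve white ticks (98 mm across), carrying the grey turning dial. Origin: on the dial's axis, 41 mm above the bench; z up. The unit is mounted at varying yaw; its -x points to where the finger post stands at the start.
- dial_axis (a point): Centre of the dial's flat top face, on its upright turning axis, 69 mm above the bench. The dial is a grey disc 78 mm across; its top face is flat and clear but for the finger post.
- finger_post (a point): Centre (half-way up) of the orange finger post, an upright round pin 14 mm across and 30 mm tall that stands on the dial's top face 30 mm from the axis (foot at 69 mm, top at 99 mm above the bench). Turns with the dial.
- thermostat (a joint): Angle of the dial in rad, growing clockwise seen from above; 0 at the start, end stops at -1.57 and 4.19. It has click stops every 0.5236 rad (30 degrees, one tick of the bezel): half-way between two stops it snaps over by itself into the next one and stays there. Pushing it over a click takes about 3 to 5 N at the post. Four clicks up is 2.094.
- board_card_mid (a point): Green circuit board 88 x 126 x 10 mm lying loose on the hot plate; point at its centre, 5 mm above its underside. Leave it.
- tinner_tin_mid (a point): Round green tin, 50 mm across, 16 mm high, loose on the bench in front of the preheater; point at its centre. Leave it.
- esd_brush_mid (a point): Black flat brush 35 x 152 x 10 mm, loose on the bench in front of the preheater; point at its centre. Leave it.

How it is judged:
On the way, in this order (a step that is already met when the one before it is completed fails the run):
1. click one: the dial has come past the half-way point before stop 1 (value of joint thermostat above 0.262 rad).
2. click two: the dial has come past the half-way point before stop 2 (value of joint thermostat above 0.785 rad).
3. click three: the dial has come past the half-way point before stop 3 (value of joint thermostat above 1.309 rad).
4. click four: the dial has come past the half-way point before stop 4 (value of joint thermostat above 1.833 rad).
At the end, for the whole second after the job is handed in: The dial rests in the fourth click stop clockwise from its start (2.094 rad, within 0.13 rad), still; the board, the tin and the brush lie within 15 mm of where they were (value of joint thermostat between 1.964 and 2.224 rad and velocity of joint thermostat between -0.05 and 0.05 rad/s and not (distance of board_card_mid from where it was at the start of the episode above 0.015 m) and not (distance of tinner_tin_mid from where it was at the start of the episode above 0.015 m) and not (distance of esd_brush_mid from where it was at the start of the episode above 0.015 m)); the robot touches nothing.
It fails at once if the dial is turned on beyond the fourth click towards a fifth (past 2.35 rad) (value of joint thermostat above 2.35 rad).
It fails at once if the dial is turned back below its start (by half a click) (value of joint thermostat below -0.26 rad).
It fails at once if the dial is gripped or shoved hard: more than 18 N between fingers and dial (contact force between the fingers and dial_unit above 18 N).
It fails at once if the board, the tin or the brush is shifted by more than 15 mm or lifted (distance of any of board_card_mid, tinner_tin_mid, esd_brush_mid from where it was at the start of the episode above 0.015 m).
It also fails if it takes over 54 s, if anything falls off the work surface, if the arm or the gripper's body presses on something with over 40 N, if the wrist force passes 120 N, or if a joint passes its speed limit or range.

## Working session

There is one attempt and no reset: what is moved stays moved. The work goes in short steps, Python scripts to look and compute and a tool call to move; the robot and the scene stay as the last step left them, time stands still between calls to the robot, and variables do not carry over. Pictures are saved under pics/ and viewed, at most 10 in all, crops included, and the job is handed in when it is done.

Besides the shell and the picture viewer there is one more tool, called after "Call:" as a command line: name --argument value ..., lists and objects as JSON in quotes. arm_command: Moves the arm, as the interface text tells. Its arguments: {"type":"object","properties":{"moves":{"type":"array"},"squeeze":{"type":"number"}},"required":["moves"]}

```bash
mkdir -p pics; python3 - <<'E'
from cell import robot
import cv2
o=robot.observe();print(o)
for n in("scene","top"):
    cv2.imwrite(f"pics/{n}0.png",robot.read_camera(n)[...,::-1]);m=robot.camera_model(n);print(n,m)
E
```

```text
{'time': 0.0, 'qpos': array([ 1.16198601e+00,  3.42724877e-01,  1.52506279e+00, -1.22637456e-05,
        1.27540050e+00, -1.46063183e-01]), 'qvel': array([-1.54189133e-03,  1.93695062e-04,  5.10183437e-05, -2.88754611e-04,
       -1.04745331e-03, -1.43178992e-03]), 'joint_efforts': array([ 3.82552080e-04, -4.31232512e+01, -2.44226682e+01,  7.18720886e-02,
        5.58517501e-02, -1.05313893e-04]), 'tool_pos': array([0.1362019 , 0.50657931, 0.22602788]), 'tool_rot': array([-3.14001243e+00, -2.20615292e-04,  2.87884893e+00]), 'contact_force': array([-0.30915624, -0.03252072, -0.52210831]), 'torque': array([-0.0014315 ,  0.00600769,  0.01824903]), 'grip_force': 0.0, 'opening': 0.09154470281275655}
scene {'fx': 564.4160648324109, 'fy': 564.4160648324109, 'cx': 319.58017703023637, 'cy': 242.37752207628577, 'R': array([[ 0.56200075, -0.82710541, -0.00719685],
       [-0.60608421, -0.40586935, -0.68405556],
       [ 0.56286507,  0.38880163, -0.72939441]]), 't': array([-0.04727028,  0.403745  ,  0.59460636])}
top {'fx': 462.54667726487196, 'fy': 462.54667726487196, 'cx': 314.3682832184373, 'cy': 239.88170413467085, 'R': array([[ 0.02577892, -0.99965678, -0.0046666 ],
       [-0.96861994, -0.02382363, -0.2474022 ],
       [ 0.24720611,  0.01089793, -0.96890163]]), 't': array([0.2210157 , 0.45212122, 0.81322403])}
```

View pics/top0.png

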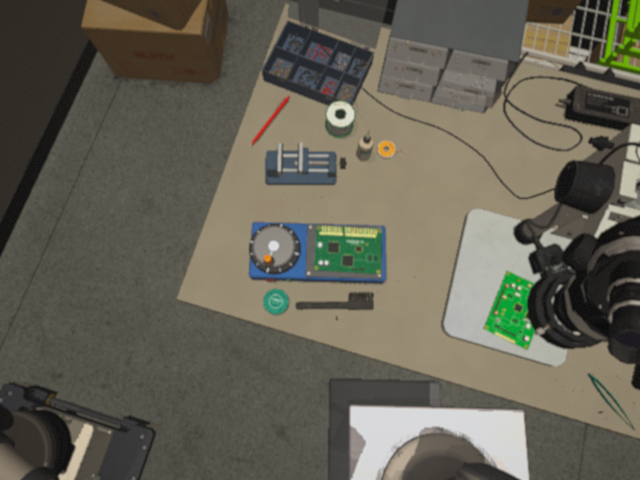

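View pics/scene0.png

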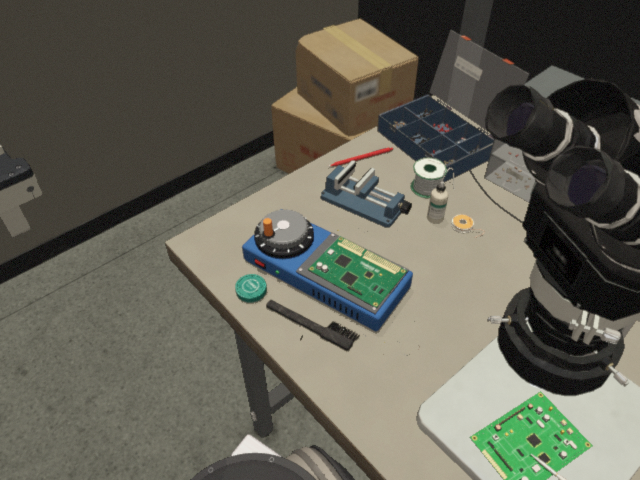

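Top view: the dial is at about (275,247) and the orange post at (268,260), with the board to the right and the tin and brush below. Scene view: the dial is at about (284,230) and the post at (268,228). Next I'll enlarge both.

```bash
cat > h.py <<'E'
import numpy as np, cv2
from cell import robot
def w(n,u,v,z,m=None):
    m=m or robot.camera_model(n);R,t=m["R"],m["t"]
    c=-R.T@t; d=R.T@np.array([(u-m["cx"])/m["fx"],(v-m["cy"])/m["fy"],1])
    return c+d*(z-c[2])/d[2]
def px(n,X,m=None):
    m=m or robot.camera_model(n);p=m["R"]@np.array(X)+m["t"]
    return m["fx"]*p[0]/p[2]+m["cx"],m["fy"]*p[1]/p[2]+m["cy"]
E
python3 - <<'E'
from h import *
a=cv2.imread("pics/top0.png")[215:295,240:320];b=cv2.imread("pics/scene0.png")[195:275,235:315]
cv2.imwrite("pics/c0.png",np.hstack([cv2.resize(i,(400,400),interpolation=cv2.INTER_CUBIC) for i in(a,b)]))
E
```

```text
(no output)
```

View pics/c0.png

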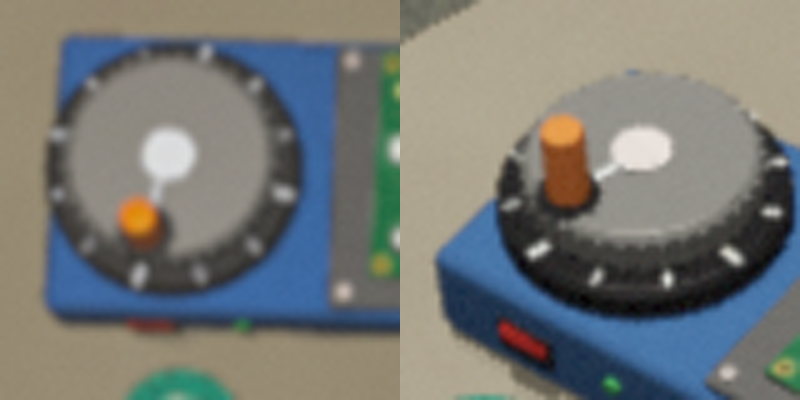

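The crops give these points. In the top view, the hub is at (273.7,245.7) and the post top at (267.5,257.9). In the scene view, the hub is at (283.3,224.7) and the post top at (267.3,220.9).

```bash
python3 - <<'E'
from h import *
for n,a,b in(("top",(273.7,245.7),(267.5,257.9)),("scene",(283.3,224.7),(267.3,220.9))):
    A=w(n,*a,.069);B=w(n,*b,.099);d=(B-A)[:2];print(n,A,B,np.hypot(*d),np.degrees(np.arctan2(d[1],d[0])))
print("tin,board",w("top",276,301,.016),w("top",349,249,.05))
print(robot.camera_model("wrist"))
E
```

```text
top [0.43047165 0.30716958 0.069     ] [0.40078803 0.3140612  0.099     ] 0.03047312678035225 166.92926319472727
scene [0.43065998 0.30523306 0.069     ] [0.4004464  0.31138519 0.099     ] 0.030833575609851265 168.49069272347373
tin,board [0.33467216 0.30298018 0.016     ] [0.43212464 0.16658483 0.05      ]
{'fx': 362.5965076941902, 'fy': 362.5965076941902, 'cx': 317.55942227150587, 'cy': 235.41262392689976, 'R': array([[ 0.2596091 ,  0.96571246, -0.00160196],
       [ 0.93211919, -0.25014392,  0.26188135],
       [ 0.25250136, -0.06948   , -0.96509875]]), 't': array([-0.52454553, -0.032778  ,  0.38935699])}
```

Call:
arm_command --moves '[[[-0.05,-0.024,0],[0,0,-0.14],0],[[-0.095,-0.045,0],[0,0,-0.28],0],[[-0.14,-0.066,0],[0,0,-0.42],0],[[-0.185,-0.087,0],[0,0,-0.56],0],[[-0.23,-0.109,0],[0,0,-0.7],0]]' --squeeze 5

```text
time: 0.6
tool_pos: [0.3057, 0.3632, 0.2265]
tool_rot: [-3.142, -0.0, -2.748]
contact_force: [-0.6, -0.2, -0.2]
opening: 0.0567
grip_force: 0.0
```

```bash
cat >> h.py <<'E'
from scipy.spatial.transform import Rotation as Ro
A=np.array([.4306,.3062]);P0=167.7
def pose(theta,gap,z,yoff=0): # tool pose with -x face 'gap' m behind a post at dial angle theta(deg)
    f=np.radians(P0-theta);t=np.array([np.sin(f),-np.cos(f)])
    p=A+.03*np.array([np.cos(f),np.sin(f)])-t*(.0165+gap)
    yaw=np.arctan2(-t[1],-t[0])
    return np.r_[p,z],Ro.from_euler("xyz",[np.pi,0,yaw])
def delta(pos,rot,o=None):
    o=o or robot.observe();R=Ro.from_euler("xyz",o["tool_rot"])
    return R.inv().apply(pos-o["tool_pos"]).round(4),(R.inv()*rot).as_rotvec().round(3)
E
python3 -c "
from h import *
o=robot.observe();print(o['time'],o['tool_pos'],o['tool_rot'],o['opening'],delta(*pose(0,.012,.14)))"
```

```text
0.6 [0.30568264 0.36322804 0.22652724] [-3.14155647e+00 -3.40462845e-04 -2.74826457e+00] 0.056665646243549646 (array([-0.0526, -0.1068,  0.0865]), array([ 0.   , -0.   , -0.963]))
```

Call:
arm_command --moves '[[[-0.01,-0.022,0.012],[0,0,-0.14],0],[[-0.02,-0.044,0.024],[0,0,-0.28],0],[[-0.028,-0.062,0.036],[0,0,-0.42],0],[[-0.034,-0.08,0.046],[0,0,-0.56],0],[[-0.034,-0.08,0.046],[0,0,-0.7],0]]'

```text
time: 1.1
tool_pos: [0.3669, 0.3014, 0.1791]
tool_rot: [3.14, -0.003, -2.05]
contact_force: [-1.3, -0.6, -0.3]
opening: 0.0162
grip_force: 0.0
```

Call:
arm_command --moves '[[[0,0,0],[0,0,-0.13],0],[[0,0,0],[0,0,-0.22],0],[[0,0,0],[0,0,-0.22],0],[[0,0,0],[0,0,-0.22],0],[[0,0,0],[0,0,-0.22],0]]'

```text
time: 1.6
tool_pos: [0.3664, 0.3034, 0.1806]
tool_rot: [3.141, -0.0, -1.836]
contact_force: [0.5, -0.5, 0.8]
opening: 0.0005
grip_force: 0.0
```

```bash
python3 -c "
from h import *
o=robot.observe();print(o['time'],o['qpos'],o['tool_pos'],o['tool_rot'],o['opening'],delta(*pose(0,.012,.14)))
m=robot.camera_model('wrist');I=robot.read_camera('wrist');
print(px('wrist',[*A,.069],m),px('wrist',[A[0]+.03*np.cos(np.radians(P0)),A[1]+.03*np.sin(np.radians(P0)),.099],m))
np.savez('wm.npz',**m);cv2.imwrite('pics/w1.png',I[...,::-1])"
```

```text
1.6 [ 5.30260193e-01  2.98062387e-01  1.72606640e+00  2.84077376e-05
  1.11765058e+00 -2.34662103e+00] [0.36637172 0.3033626  0.18064506] [ 3.14144367e+00 -1.15397313e-04 -1.83552018e+00] 0.0005004857926212535 (array([ 0.0104, -0.0327,  0.0406]), array([ 0.  , -0.  , -0.05]))
(np.float64(239.08424154823018), np.float64(255.98836606813228)) (np.float64(272.8670365065834), np.float64(267.54175100308777))
```

View pics/w1.png

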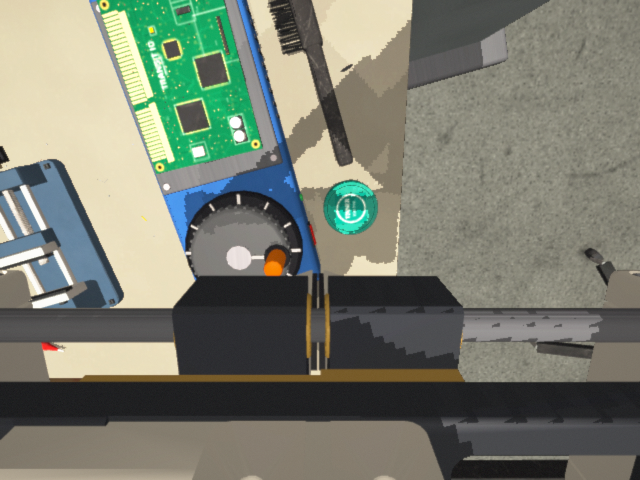

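The wrist view shows the hub at (238.5,257.5) and the post top at (273,268). That matches the prediction to within 2 px, so I'll go down behind the post.

Call:
arm_command --moves '[[[0.006,-0.016,0.02],[0,0,-0.05],0],[[0.0104,-0.0327,0.04],[0,0,-0.05],0],[[0.0104,-0.0327,0.065],[0,0,-0.05],0],[[0.0104,-0.0327,0.09],[0,0,-0.05],0],[[0.0104,-0.0327,0.1],[0,0,-0.05],0]]'

```text
time: 2.15
tool_pos: [0.3943, 0.2842, 0.0788]
tool_rot: [3.139, -0.002, -1.785]
contact_force: [0.4, 0.4, 0.3]
opening: 0.0002
grip_force: 0.0
```

```bash
python3 -c "
from h import *
o=robot.observe();print(o['tool_pos'],o['contact_force'],delta(*pose(0,.012,.08)))
p0,r0=pose(0,.012,.08)
for th,g in ((0,.004),(0,0),(6,0),(12,0),(18,0)): 
  p,r=pose(th,g,.08);print(th,g,r0.inv().apply(p-p0).round(4),(r0.inv()*r).as_rotvec().round(3))
# chord steps: from pose(th) to pose(th+d) 
for d in (3,6,9,12,15):
  p,r=pose(d,0,.08);q,s=pose(0,0,.08);print(d,s.inv().apply(p-q).round(4),(s.inv()*r).as_rotvec().round(3))
"
```

```text
[0.39429944 0.28417864 0.0787792 ] [0.37790916 0.39917495 0.25424273] (array([-0.0007, -0.0008, -0.0012]), array([ 0.003, -0.002,  0.001]))
0 0.004 [-0.008 -0.    -0.   ] [0. 0. 0.]
0 0 [-0.012 -0.    -0.   ] [0. 0. 0.]
6 0 [-0.0152  0.0016  0.    ] [ 0.    -0.     0.105]
12 0 [-0.0186  0.0028  0.    ] [ 0.    -0.     0.209]
18 0 [-0.0221  0.0036  0.    ] [ 0.    -0.     0.314]
3 [-0.0016  0.0008  0.    ] [ 0.    -0.     0.052]
6 [-0.0032  0.0016  0.    ] [ 0.    -0.     0.105]
9 [-0.0049  0.0022  0.    ] [-0.    -0.     0.157]
12 [-0.0066  0.0028  0.    ] [ 0.    -0.     0.209]
15 [-0.0083  0.0032  0.    ] [ 0.    -0.     0.262]
```

Call:
arm_command --moves '[[[-0.006,0,0],[0,0,0],0],[[-0.01,0,0],[0,0,0],0],[[-0.0125,0,0],[0,0,0],0],[[-0.0143,0.0008,0],[0,0,0.052],0],[[-0.0159,0.0016,0],[0,0,0.105],0]]'

```text
time: 2.65
tool_pos: [0.3977, 0.301, 0.0818]
tool_rot: [-3.14, 0.001, -1.89]
contact_force: [0.8, -3.5, 0.7]
opening: 0.0008
grip_force: 1.5
```

Call:
arm_command --moves '[[[-0.0016,0.0008,0],[0,0,0.052],0],[[-0.0032,0.0016,0],[0,0,0.105],0],[[-0.0049,0.0022,0],[0,0,0.157],0],[[-0.0066,0.0028,0],[0,0,0.209],0],[[-0.0066,0.0028,0],[0,0,0.209],0]]'

```text
time: 3.15
tool_pos: [0.3971, 0.3086, 0.0818]
tool_rot: [-3.141, 0.002, -2.098]
contact_force: [0.2, 0.3, 0.5]
opening: 0.0004
grip_force: 0.0
```

```bash
cat >> h.py <<'E'
def look(name,th,n="wrist"):
    o=robot.observe();print(o['time'],o['tool_pos'],o['contact_force'],delta(*pose(th,0,.08),o))
    m=robot.camera_model(n);I=robot.read_camera(n)[...,::-1];cv2.imwrite(f'pics/{name}.png',I)
    hs=cv2.cvtColor(I,cv2.COLOR_BGR2HSV);k=cv2.inRange(hs,(8,180,120),(20,255,255))
    k[:, :150]=0
    ys,xs=np.nonzero(k[:320,:400] if n=="wrist" else k[200:290,240:320]);off=(0,0) if n=="wrist" else (240,200)
    if len(xs):
        X=w(n,xs.mean()+off[0],ys.mean()+off[1],.09,m);d=X[:2]-A
        print("post",len(xs),X,np.hypot(*d),"theta",(P0-np.degrees(np.arctan2(d[1],d[0])))%360)
E
python3 -c "
from h import *
look('t2',18,'top');look('w2',18)"
```

```text
3.15 [0.3971027  0.30858387 0.08178621] [0.18429079 0.27808818 0.5240256 ] (array([ 0.0017, -0.0001,  0.0018]), array([-0.001,  0.002,  0.002]))
3.2 [0.39697361 0.30837387 0.08159595] [-0.37072193 -0.43817645 -0.24988382] (array([ 0.0014, -0.0001,  0.0016]), array([-0.001,  0.002,  0.003]))
```

```bash
python3 -c "
from h import *
a=robot.read_camera('scene')[150:310,180:390,::-1];b=cv2.imread('pics/w2.png')[140:300,150:360]
cv2.imwrite('pics/c2.png',np.vstack([cv2.resize(i,(394,300)) for i in(a,b)]))"
```

```text
(no output)
```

View pics/c2.png

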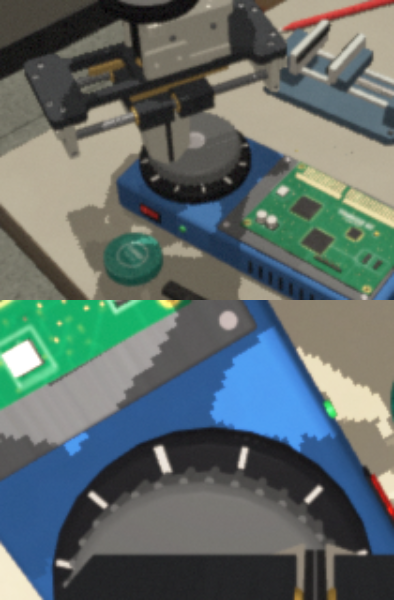

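The post is hidden behind the fingers and body. The force rose to 3.5 N and then fell to 0, which fits click one. I'll go on in small steps and use the contact force to find each click.

Call:
arm_command --moves '[[[-0.0022,0.001,0],[0,0,0.07],0],[[-0.0044,0.0019,0],[0,0,0.14],0],[[-0.0066,0.0028,0],[0,0,0.209],0],[[-0.009,0.0034,0],[0,0,0.28],0],[[-0.0113,0.0038,0],[0,0,0.349],0]]'

```text
time: 3.8
tool_pos: [0.3985, 0.3191, 0.0809]
tool_rot: [-3.141, -0.001, -2.449]
contact_force: [-1.8, -3.3, 1.7]
opening: 0.0006
grip_force: 1.6
```

```bash
python3 -c "
from h import *
look('w3',38)"
```

```text
3.8 [0.39851054 0.31911173 0.08085188] [-1.81843244 -3.29049434  1.71937941] (array([ 0.0001, -0.0004,  0.0009]), array([-0.   , -0.001,  0.   ]))
```

At 38° there is contact at about 3.8 N, as expected. On to 50°, which should pass click two.

Call:
arm_command --moves '[[[-0.0016,0.0008,0],[0,0,0.052],0],[[-0.0032,0.0016,0],[0,0,0.105],0],[[-0.0049,0.0022,0],[0,0,0.157],0],[[-0.0066,0.0028,0],[0,0,0.209],0],[[-0.0066,0.0028,0],[0,0,0.209],0]]'

```text
time: 4.35
tool_pos: [0.4025, 0.3261, 0.0809]
tool_rot: [3.141, 0.001, -2.654]
contact_force: [-0.5, 0.1, -0.1]
opening: 0.0005
grip_force: 0.0
```

Call:
arm_command --moves '[[[-0.0022,0.001,0],[0,0,0.07],0],[[-0.0044,0.0019,0],[0,0,0.14],0],[[-0.0066,0.0028,0],[0,0,0.209],0],[[-0.009,0.0034,0],[0,0,0.28],0],[[-0.0113,0.0038,0],[0,0,0.349],0]]'

```text
time: 4.85
tool_pos: [0.4097, 0.3343, 0.0807]
tool_rot: [-3.141, -0.002, -3.005]
contact_force: [-3.5, -0.8, 2.3]
opening: 0.0001
grip_force: 1.6
```

```bash
python3 -c "
from h import *
look('w4',70)"
```

```text
4.85 [0.40966698 0.33427432 0.08071723] [-3.46531983 -0.84916843  2.25824856] (array([-0.0005, -0.0006,  0.0007]), array([-0.   , -0.002,  0.002]))
```

Click two has dropped in, and the fingertip now pushes at 70°. Next is the push past 75° to click three.

Call:
arm_command --moves '[[[-0.0016,0.0008,0],[0,0,0.052],0],[[-0.0032,0.0016,0],[0,0,0.105],0],[[-0.0049,0.0022,0],[0,0,0.157],0],[[-0.0066,0.0028,0],[0,0,0.209],0],[[-0.0066,0.0028,0],[0,0,0.209],0]]'

```text
time: 5.4
tool_pos: [0.4169, 0.3383, 0.0808]
tool_rot: [3.141, 0.001, 3.072]
contact_force: [0.3, -0.1, -0.4]
opening: 0.0005
grip_force: 0.0
```

```bash
python3 -c "
from h import *
look('w5',82)"
```

```text
5.4 [0.41692499 0.33832081 0.08083604] [ 0.31299306 -0.13401535 -0.42264112] (array([ 0.0005, -0.001 ,  0.0008]), array([0.   , 0.001, 0.005]))
```

Call:
arm_command --moves '[[[-0.0022,0.0005,0],[0,0,0.07],0],[[-0.0044,0.0012,0],[0,0,0.14],0],[[-0.0066,0.0018,0],[0,0,0.209],0],[[-0.0087,0.0024,0],[0,0,0.279],0],[[-0.0087,0.0024,0],[0,0,0.279],0]]'

```text
time: 5.95
tool_pos: [0.4251, 0.3401, 0.0807]
tool_rot: [-3.142, -0.001, 2.792]
contact_force: [-3.4, 2.0, 0.8]
opening: 0.0006
grip_force: 1.2
```

```bash
python3 -c "
from h import *
look('w6',98)"
```

```text
5.95 [0.42507525 0.34009788 0.08069737] [-3.43632199  2.02184723  0.78959875] (array([-0.0004,  0.0001,  0.0007]), array([-0.   , -0.001,  0.005]))
```

In contact at about 97°. The fourth click goes over at 105°, so I'll go to about 108° and stop.

Call:
arm_command --moves '[[[-0.0013,0.0006,0],[0,0,0.04],0],[[-0.0026,0.0012,0],[0,0,0.08],0],[[-0.004,0.0017,0],[0,0,0.12],0],[[-0.0055,0.0022,0],[0,0,0.17],0],[[-0.0055,0.0022,0],[0,0,0.17],0]]'

```text
time: 6.5
tool_pos: [0.4317, 0.3401, 0.0808]
tool_rot: [3.141, 0.001, 2.623]
contact_force: [-0.3, 0.4, -0.3]
opening: 0.0005
grip_force: 0.0
```

```bash
python3 -c "
from h import *
look('w7',108)"
```

```text
6.5 [0.43168167 0.34005398 0.08079443] [-0.25462662  0.38170955 -0.30653543] (array([0.0004, 0.0002, 0.0008]), array([0.   , 0.001, 0.01 ]))
```

The force has gone, so the fourth click has dropped in. I'll back off along +x, rise and look.

Call:
arm_command --moves '[[[0.006,0,0],[0,0,0],0],[[0.012,0,-0.01],[0,0,0],0],[[0.014,0,-0.04],[0,0,0],0],[[0.014,0,-0.08],[0,0,0],0],[[0.014,0,-0.11],[0,0,0],0]]'

```text
time: 7.05
tool_pos: [0.4189, 0.3477, 0.1936]
tool_rot: [3.14, 0.001, 2.622]
contact_force: [0.3, 0.4, -0.1]
opening: 0.0005
grip_force: 0.0
```

Call:
arm_command --moves '[[[0.04,0,0],[0,0,0],0],[[0.08,0,0],[0,0,0],0],[[0.08,0,0],[0,0,0],0],[[0.08,0,0],[0,0,0],0],[[0.08,0,0],[0,0,0],0]]'

```text
time: 7.55
tool_pos: [0.3502, 0.3869, 0.1911]
tool_rot: [3.141, 0.001, 2.621]
contact_force: [0.4, 0.3, -0.2]
opening: 0.0001
grip_force: 0.0
```

```bash
python3 -c "
from h import *
look('w8',108);look('t8',108,'top');look('s8',108,'scene')
f=np.radians(P0-120);X=[A[0]+.03*np.cos(f),A[1]+.03*np.sin(f),.099]
print([px(n,X) for n in('wrist','top','scene')])
a=cv2.imread('pics/t8.png')[195:315,230:390];b=cv2.imread('pics/s8.png')[150:300,180:380]
cv2.imwrite('pics/c8.png',np.vstack([cv2.resize(i,(400,300)) for i in(a,b)]))"
```

```text
7.55 [0.35024441 0.38686514 0.1911099 ] [ 0.38314948  0.29980127 -0.22176423] (array([-9.350e-02,  1.000e-04,  1.112e-01]), array([0.001, 0.001, 0.008]))
7.6 [0.35051677 0.38668185 0.19093591] [0.00930617 0.65778807 0.29677504] (array([-0.0932,  0.0002,  0.111 ]), array([0.   , 0.   , 0.007]))
post 38 [0.4520549 0.3296779 0.09     ] 0.03180447533696441 theta 120.12212414854903
7.65 [0.35056731 0.38656834 0.19077901] [ 0.32583751  0.77522209 -0.31451515] (array([-0.0931,  0.0003,  0.1108]), array([0.   , 0.   , 0.007]))
post 74 [0.44263785 0.32054248 0.09      ] 0.018724755958295303 theta 117.70722192616053
[(np.float64(316.7387215101863), np.float64(378.9511990493769)), (np.float64(260.96153241915357), np.float64(230.5234196367883)), (np.float64(278.2076462097218), np.float64(198.36595914253792))]
```

View pics/w8.png

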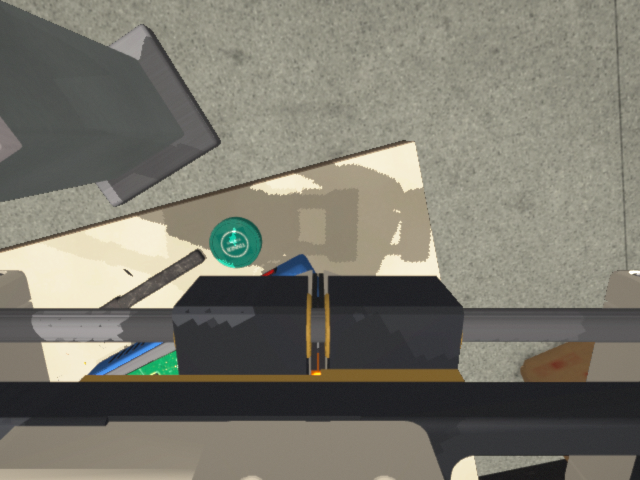

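View pics/c8.png

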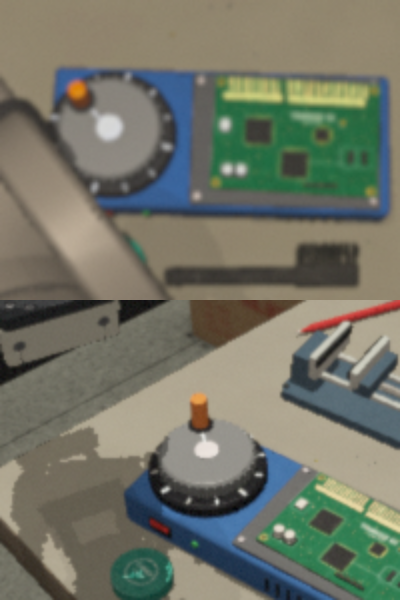

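The wrist view hides the dial. The top view shows the post at about (261,231), where four clicks predicts (261,230.5), and it measures 120.1°. The board, tin and brush have not moved, and the hand is clear.

```bash
python3 -c "
from cell import robot
print(robot.hand_in())"
```

```text
the job is handed in; nothing more can be done
None
```

I turned the thermostat up four clicks: the post measured about 120° clockwise from its start. The hand was clear, the board, tin and brush were where they lay, and I handed the job in at about 7.7 s; no verdict was returned.

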